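# Back off the petal press past its ratchet

## Task

The ram of the little green petal press is wound down and held by its ratchet. Lift the pawl by its red bar clear of the teeth and lay it right back on its rest, then turn the crank backward so that the ram rises, until the crank's brass pin comes up firmly against the orange stop screw, without forcing it. Then bring the pawl back down onto the teeth, leave the crank resting against the stop, and disturb nothing else.

Things in the scene. Friction and masses are not known exactly. Their poses are not given: they have to be found in the camera images.
- press: Green bench press, bolted down: C-frame 50 mm thick, 225 mm high, foot 150 x 270 mm. Origin on the table under the middle of the shaft, z up. Shaft along the press's x, 190 mm high. Crank on the -x side, ratchet wheel and pawl on the +x side. Ram (26 mm square) slides upright at local y = +40 mm, top at most 290 mm high; column at local y = -122 mm.
- crank_grip (a point): Middle of the crank's black handle, a round bar, 18 mm diameter, 70 mm long, parallel to the shaft (press's x), 85 mm from the shaft's axis, 112 mm to the -x side of the press origin. It stands free and can be pinched from above within 20 mm of this point; it may turn between the fingers. Crank arm: 62 to 72 mm to the -x side.
- stop: Dark bracket with a stop screw with orange hard-rubber head (26 mm diameter). Origin 242 mm high on the frame's face. Screw axis along the press's y, 18 mm to the -x side of this origin; the head's flat face looks to +y, 83 to 130 mm to the +y side of this origin: set anew each time, not reported; see or feel it. It gives 2 to 4 mm; over 30 N from the pin (about 22 N at the handle) is forcing it.
- pawl_grip (a point): Grip point of the pawl's red bar: round, 12 mm diameter, parallel to the shaft, free from 52 to 105 mm to the +x side of the press origin; this point at 83 mm, 36 mm from the pivot's axis; it may turn between the fingers. At lift 0 it lies from the pivot toward the press's +y, 0.15 rad below level.
- glue_mid (a point): Bystander: white glue bottle with a red cap, 44 mm wide, 120 mm high; point 60 mm up its axis.
- cup_mid (a point): Bystander: black cup, 72 mm wide, 85 mm high; point 40 mm up its axis.
- punch_mid (a point): Bystander: brass hand punch, 44 mm wide, 70 mm high; point 35 mm up its axis.
- crank_pin (a point): Centre of the brass pin, turning with the crank. Crank angle: 0 = arm up; negative = arm leaning to the press's +y side (start, ram down); grows backward, as the arm goes over the top to the -y side and the ram rises (28 mm/rad). It stays where left (friction 0.55 N m, return spring 0.2 to 0.3 N m backward): 3 to 5 N at the handle turn it. The stop ends the turn between -0.4 and +0.5.
- crank: Crank, shaft and ratchet wheel in one. Origin on the shaft's axis, 190 mm above the press origin; x along the shaft as the press's; z along the crank arm. Brass pin, 12 mm diameter, on the arm's inner side, 55 mm from the axis, 30 to 62 mm to -x: its side meets the stop screw. Wheel: 16 saw teeth 8 mm high, 106 mm across, 40 to 52 mm to +x. Over 30 N of it on the pawl is forcing it.
- pawl: Yellow pawl, 52 x 8 x 12 mm, 140 g. Origin on its pivot, press-local 0, -58, 248 mm; x along the shaft. Lift = turn about x, rad (tilt of its z from vertical): 0 in the root of the teeth (up to 0.18 while lying on the teeth), growing as it is lifted; 1.72 upright, 2.1 laid back on its rest, where its weight keeps it; short of upright it falls back onto the teeth.

How it is judged:
By the outcome, as a careful person would: the job done as asked, in the order asked, and still so for the second after the job is handed in, with the robot touching nothing.
It also fails if it takes over 72 s, if anything falls off the work surface, if the arm or the gripper's body presses on something with over 40 N, if the wrist force passes 120 N, or if a joint passes its speed limit or range.

## Robot

A 6-joint arm with a two-finger parallel gripper is mounted at the origin on the work surface. World frame = base frame: x ahead of the robot, y to its left, z up, the work surface at z = 0. Lengths are in m, angles in rad, forces in N, time in s.
With the tool pointing down it reaches from about 0.35 to 0.975 m from the base axis. Payload 4.9 kg.
Tool frame: the origin (TCP) lies on the centre line of the jaws, within the pads' length; the fingertips stand ctrl.tcp_to_tips ahead of it and the grasp point (between the pads) lies 3 mm ahead of it (ctrl.tcp_to_tips is the distance from the TCP to the fingertips, in m); z points along the fingers, y is the direction in which the jaws open and shut (so a half turn about z gives the same grasp; the last joint's range is limited). The gripper opens to 85 mm and grips with 20 to 120 N. Pads are 22 mm wide; open, the fingers measure 114 mm over their backs; the gripper's body (76 mm by 85 mm) begins 54 mm behind the grasp point. The pads swing forward as they close: fully open they stand 13 mm farther back than shut.
Start: joints at [-0.119, 0.053, 1.613, -0, 1.476, -0.119], TCP at [0.625, 0, 0.253] pointing down, gripper open.
Joint ranges: [-3.01, 3.01], [-1.01, 2.22], [0.06, 2.58], [-1.02, 4.17], [0.09, 2.62], [-3.14, 3.14]. Speed limits (rad/s): [2.57, 2.57, 3.14, 3.14, 3.14, 3.14].

## Interface

Orientations are given as a rotation vector (axis times angle).
In Python, from station import ctrl, vision gives the robot as it stands.
- The arm moves only by the tool jog_arm, never from a script. Its argument "deltas" is a list of rows, each a list of 7 numbers: the turn, a rotation vector about the tool's x, y, z in rad, then the shift along the tool's x, y, z in cm, then the opening, from 0 (shut) to 1 (fully open). A call has 1 to 12 rows; each row shifts and turns the commanded pose from where the row before left it, along the tool's axes as they then stand; what a row does not reach is not made up. A row lasts 1/12 s, in which the tool goes at most 41.7 mm and 7.16 degrees, less where a joint would pass 70% of its speed; a pose out of reach is approached as far as the arm can. A call with a gripper value outside its range is refused whole. The fingers move at their own pace and stop on an object; "grip_force" is the grip in N (left out, the last holds). Time passes only in rows, so rows that do not move let the fingers close. It gives the time, the measured TCP pose, the force and the opening at its end, in the units of the state.
- ctrl.get_obs(): the state, without advancing time (a new reading comes with each control period).
- vision.get_image(name): name is "scene" or "side" or "wrist"; returns (picture, depth): 400x640x3 uint8, red, green, blue; 400x640 float32, m along the optical axis (not along the pixel's ray), 0 where there is no reading.
- vision.calibration(name): a dict with "fx", "fy", "cx", "cy" (pixels), "dist" ([k1, k2, p1, p2, k3] as OpenCV has them; the pictures are not rectified), "rvec" (rotation vector, rad) and "tvec" (3), from world to camera coordinates, as OpenCV has them; the wrist camera has in their place "hand_eye" (4x4, takes a point from camera to tool coordinates, whose origin is the TCP and whose axes are the flange's). Camera axes: x right, y down, z forward; pixel columns grow to the right and rows downward; lengths in m; the calibration is good to about 2 mm. A picture is of the moment at which its call begins: read the wrist's pose just before it. calibration takes no time and is no camera call.
- ctrl.finish_job(): hands the job in, once; it reports no verdict.
The state is a dict: "t": time; "q": joint angles; "dq": joint speeds; "effort": joint torques, N m; "tool_pos": TCP position; "tool_rot": TCP orientation; "contact_force": force on the tool from outside, world axes, zero at the start; "wrist_torque": the same for the moment, N m; "opening": finger opening in m.
Only numpy, scipy, OpenCV 4.12 (cv2) and the standard library are available. Lean on these libraries where they do the work, as an engineer would, in place of code of your own. Each camera call takes 0.05 s, during which the arm holds its last target. There are 200 camera calls.

## Working session

There is one attempt and no reset: what is moved stays moved. The work goes in short steps, Python scripts to look and compute and a tool call to move; the robot and the scene stay as the last step left them, time stands still between calls to the robot, and variables do not carry over. Pictures are saved under pics/ and viewed, about 8 in all and at most 12, crops included, and the job is handed in when it is done.

Besides the shell and the picture viewer there is one more tool, called after ">>>" by a JSON object that holds its "api" and its "payload", one argument or row to a line. jog_arm: Moves the arm, as the interface text tells. Its arguments: {"type":"object","properties":{"deltas":{"type":"array"},"grip_force":{"type":"number"}},"required":["deltas"]}

```bash
mkdir -p pics; ls
python3 - <<'E'
from station import ctrl, vision
import cv2,numpy as np
o=ctrl.get_obs(); print(o, ctrl.tcp_to_tips)
for n in ("scene","side"):
    im,d=vision.get_image(n); cv2.imwrite(f"pics/{n}0.png",im[:,:,::-1]); np.savez(f"pics/{n}0.npz",im=im,d=d)
    print(n,vision.calibration(n))
print(vision.calibration("wrist"))
E
```

```text
pics
{'t': 0.0, 'q': array([-1.19008437e-01,  5.33791793e-02,  1.61429860e+00,  5.24798605e-05,
        1.47603811e+00, -1.19018676e-01]), 'dq': array([ 0.00049723,  0.00087724,  0.00069404, -0.0006529 , -0.00142555,
        0.00032075]), 'effort': array([ 2.70554956e-04, -3.93670499e+01, -3.70175600e+01, -1.62778279e-04,
        6.93513779e-03, -6.06393527e-06]), 'tool_pos': array([6.24412195e-01, 7.89775581e-05, 2.52046408e-01]), 'tool_rot': array([-2.22023224e+00, -2.22024382e+00,  1.99604427e-03]), 'contact_force': array([-0.85775788, -0.28550607, -0.16837224]), 'wrist_torque': array([-0.06059854, -0.02609922, -0.01778064]), 'opening': 0.08540407428229783} 0.022
scene {'fx': 507.42972230578937, 'fy': 507.42972230578937, 'cx': 325.49778515154827, 'cy': 193.32711588058982, 'dist': array([0.03998577, 0.        , 0.        , 0.        , 0.        ]), 'rvec': array([ 2.08843359,  1.52379006, -0.52021878]), 'tvec': array([-0.1680897 , -0.32344091,  1.70450881])}
side {'fx': 462.13428585743685, 'fy': 462.13428585743685, 'cx': 322.8665034213798, 'cy': 196.38720066585896, 'dist': array([-0.06611598,  0.        ,  0.        ,  0.        ,  0.        ]), 'rvec': array([ 2.27420895, -0.56868374,  0.24503694]), 'tvec': array([-0.4874864 ,  0.32256632,  0.99054059])}
{'fx': 325.1961128124523, 'fy': 325.1961128124523, 'cx': 319.9292222022018, 'cy': 202.16815513662954, 'dist': array([-0.06304013,  0.        ,  0.        ,  0.        ,  0.        ]), 'hand_eye': array([[-1.26380301e-03, -9.47589260e-01, -3.19488651e-01,
         8.18649273e-02],
       [ 9.99999148e-01, -1.09325849e-03, -7.13145632e-04,
         1.42109720e-04],
       [ 3.26485463e-04, -3.19489280e-01,  9.47589834e-01,
        -1.20740050e-01],
       [ 0.00000000e+00,  0.00000000e+00,  0.00000000e+00,
         1.00000000e+00]])}
```

View pics/scene0.png

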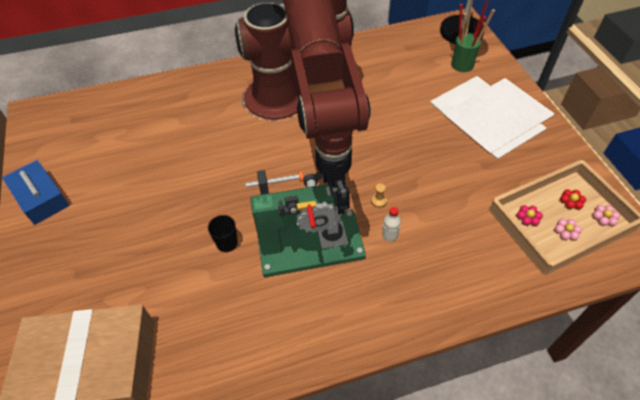

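View pics/side0.png

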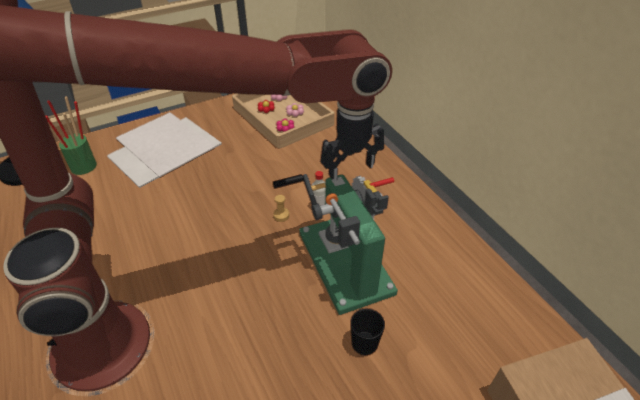

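The press sits ahead of the robot. Its crank is on the robot side, and the red bar on the pawl (scene about 311,215) and the orange screw head (scene about 300,178) are visible. I'll raise the arm and measure.

>>> {"api": "jog_arm", "payload": {
  "deltas": [
    [0,0,0,0,0,-4,1],
    [0,0,0,0,0,-4,1],
    [0,0,0,0,0,-4,1],
    [0,0,0,0,0,-4,1],
    [0,0,0,-4,0,0,1],
    [0,0,0,-4,0,0,1],
    [0,0,0,0,0,0,1],
    [0,0,0,0,0,0,1]
  ]
}}

```text
t: 0.77
tool_pos: [0.6247, -0.0816, 0.4123]
tool_rot: [-2.224, -2.217, 0.001]
contact_force: [-1.1, 0.3, -0.1]
opening: 0.0857
```

```bash
cat > h.py <<'E'
from station import ctrl, vision
import cv2,numpy as np
from scipy.spatial.transform import Rotation as R
def pose(n,o=None):
    c=vision.calibration(n)
    if n=="wrist":
        T=np.eye(4);T[:3,:3]=R.from_rotvec(o['tool_rot']).as_matrix();T[:3,3]=o['tool_pos']
        T=T@c['hand_eye']; return c,T[:3,:3],T[:3,3]
    r=cv2.Rodrigues(c['rvec'])[0]; return c,r.T,-r.T@c['tvec']
def rays(n,uv,o=None):
    c,r,p=pose(n,o); K=np.array([[c['fx'],0,c['cx']],[0,c['fy'],c['cy']],[0,0,1]])
    u=cv2.undistortPoints(np.float32(uv).reshape(-1,1,2),K,c['dist'])[:,0]
    return p,np.c_[u,np.ones(len(u))]@r.T     # unit optical depth
def cloud(n,d,o=None):
    v,u=np.mgrid[:400,:640]; p,r=rays(n,np.c_[u.ravel(),v.ravel()],o)
    P=p+r*d.reshape(-1,1); P[d.ravel()==0]=np.nan; return P.reshape(400,640,3)
def snap(n,tag):
    o=ctrl.get_obs(); im,d=vision.get_image(n); np.savez(f"pics/{n}{tag}.npz",im=im,d=d,o=o)
    cv2.imwrite(f"pics/{n}{tag}.png",im[:,:,::-1]); return im,d,o
E
python3 - <<'E'
from h import *
o=ctrl.get_obs();print(o['t'],o['tool_pos'],o['contact_force'])
for n in("wrist","scene","side"):
    im,d,o=snap(n,"1"); P=cloud(n,d,o); hsv=cv2.cvtColor(im,cv2.COLOR_RGB2HSV)
    g=(hsv[...,0]>60)&(hsv[...,0]<90)&(hsv[...,1]>90)&(P[...,0]>.45)&(P[...,0]<.9)&(abs(P[...,1])<.35)
    z=P[g][:,2]; print(n,g.sum(),np.histogram(z,bins=np.arange(-.01,.3,.01)))
    f=g&(P[...,2]<.035)&(P[...,2]>.0); print(cv2.minAreaRect(np.float32(P[f][:,:2]*1000)),cv2.boxPoints(cv2.minAreaRect(np.float32(P[f][:,:2]*1000))))
    f=g&(P[...,2]>.2); 
    if f.sum()>20: print('top',cv2.minAreaRect(np.float32(P[f][:,:2]*1000)))
E
```

```text
0.7667 [ 0.62473369 -0.08161929  0.41234432] [-1.13231229  0.27969623 -0.10127186]
wrist 13903 (array([   0,    1,    4, 4175,   24,    5,    5,    5,    7,    4,    0,
          0,    0,    0,    0,    3,   11,   10,   14,   11,   25,   33,
        335, 9185,    6,    3,    1,    6,    0,    0]), array([-0.01,  0.  ,  0.01,  0.02,  0.03,  0.04,  0.05,  0.06,  0.07,
        0.08,  0.09,  0.1 ,  0.11,  0.12,  0.13,  0.14,  0.15,  0.16,
        0.17,  0.18,  0.19,  0.2 ,  0.21,  0.22,  0.23,  0.24,  0.25,
        0.26,  0.27,  0.28,  0.29]))
((580.055908203125, -110.20610046386719), (378.8848571777344, 146.49610900878906), 83.45213317871094) [[ 485.68292 -290.06006]
 [ 631.22345 -306.7655 ]
 [ 674.4289    69.64786]
 [ 528.88837   86.3533 ]]
top ((587.9907836914062, -42.27552795410156), (171.48475646972656, 263.25946044921875), 21.90186309814453)
scene 5049 (array([   0,    2,  139, 2564,  132,   39,   47,   46,   49,   45,   44,
         50,   64,   62,   50,   76,   96,   82,   98,   95,   80,   75,
        100, 1007,    7,    0,    0,    0,    0,    0]), array([-0.01,  0.  ,  0.01,  
[... 591 characters left out ...]
,   61,   72,   73,
         70,   81,   84,   80,   76,   91,   90,   73,   72,   68,   71,
         90,  914,    0,    0,    0,    0,    0,    0]), array([-0.01,  0.  ,  0.01,  0.02,  0.03,  0.04,  0.05,  0.06,  0.07,
        0.08,  0.09,  0.1 ,  0.11,  0.12,  0.13,  0.14,  0.15,  0.16,
        0.17,  0.18,  0.19,  0.2 ,  0.21,  0.22,  0.23,  0.24,  0.25,
        0.26,  0.27,  0.28,  0.29]))
((575.9943237304688, -112.97648620605469), (378.2087707519531, 146.42840576171875), 84.0830078125) [[ 483.67587 -293.5259 ]
 [ 629.32416 -308.62085]
 [ 668.31274   67.57294]
 [ 522.6645    82.66788]]
top ((580.5447387695312, -83.30821990966797), (206.7914581298828, 47.73811721801758), 83.5972900390625)
```

View pics/wrist1.png

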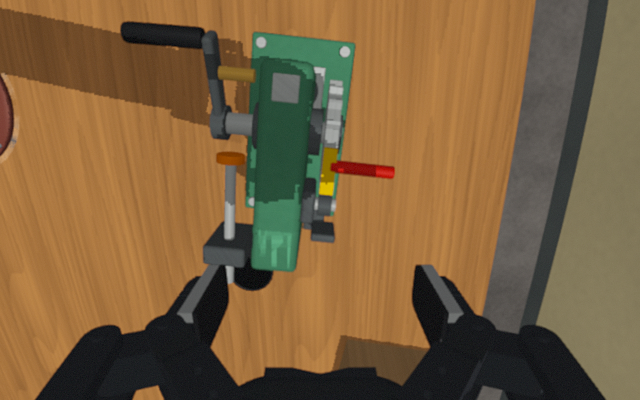

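The wrist view shows everything clearly: the handle at (165,35), the brass pin at (235,73), the orange head at (230,158), the red bar at (362,170) and the yellow pawl at (328,172). Next I'll turn these into press-frame coordinates.

Run:
```python
from h import *
Z=np.load("pics/wrist1.npz",allow_pickle=True); im,d,o=Z['im'],Z['d'],Z['o'].item(); P=cloud("wrist",d,o); hsv=cv2.cvtColor(im,cv2.COLOR_RGB2HSV)
h,s,v=[hsv[...,i].astype(int) for i in range(3)]
yaw=-.110; ex=np.array([np.cos(yaw),np.sin(yaw),0]); ey=np.array([-ex[1],ex[0],0]); A=np.array([ex,ey,[0,0,1]])
vv,uu=np.mgrid[:400,:640]
def box(a,b,c,e): return (uu>=a)&(uu<=c)&(vv>=b)&(vv<=e)
M=dict(ram=box(277,78,295,97), handle=box(118,15,206,52)&(v<60),red=box(335,150,400,185)&((h<6)|(h>174))&(s>150),
 orange=box(210,145,250,172)&(h>5)&(h<18)&(s>180), pin=box(216,66,254,80)&(h>10)&(h<25)&(s>140), yellow=box(315,140,345,200)&(h>22)&(h<32)&(s>180),
 shaft=box(234,117,246,130),screw=box(226,170,234,220)&(s<60), frametop=box(250,50,320,275)&(h>60)&(h<90)&(P[...,2]>.215)&(P[...,2]<.235))
for k,m in M.items():
    Q=P[m]; Q=Q[~np.isnan(Q).any(1)]; L=Q@A.T*1000
    print(k,len(Q),'med',np.median(L,0).round(1),'lo',np.percentile(L,3,axis=0).round(1),'hi',np.percentile(L,97,axis=0).round(1))
L=P[M['frametop']]@A.T*1000
for y in np.arange(-230,-0,20):
    q=L[abs(L[:,1]-y)<5]; 
    if len(q)>20: print(y,np.percentile(q[:,0],[2,98]).round(1))
```

```text
ram 379 med [590.2  70.8 225.7] lo [582.   62.7 224.3] hi [598.   78.8 227.1]
handle 1686 med [484.8 103.5 239.7] lo [451.6  96.3 234.6] hi [516.6 111.5 241.9]
red 655 med [666.9   9.4 252.4] lo [642.5   4.6 249. ] hi [691.3  13.5 254. ]
orange 371 med [547.7   6.9 251.2] lo [534.4   1.4 232.3] hi [558.6   9.2 255.6]
pin 526 med [541.1  78.8 222.1] lo [ 4.831e+02  7.320e+01 -1.000e-01] hi [559.   96.2 224.3]
yellow 542 med [634.5   1.7 251.3] lo [629.7 -16.7 249.7] hi [640.3  23.5 252.8]
shaft 181 med [543.9  31.9 200.6] lo [538.   25.3 198.1] hi [550.2  38.1 202.3]
screw 457 med [547.6 -28.8 246.6] lo [543.5 -52.8 243.8] hi [550.8  -6.1 248.4]
frametop 9977 med [589.8   0.7 224.9] lo [ 566.7 -107.4  219.7] hi [612.2  89.7 226.5]
-110 [564.9 611.7]
-90 [566.3 612.4]
-70 [566.1 612.7]
-50 [567.1 611.4]
-30 [566.4 611.6]
-10 [566.7 620.7]
```

>>> {"api": "jog_arm", "payload": {
  "deltas": [
    [0,0,0.12,0,0,0,1],
    [0,0,0.12,0,0,0,1],
    [0,0,0.12,0,0,0,1],
    [0,0,0.12,0,0,0,1],
    [0,0,0.12,0,0,0,1],
    [0,0,0.12,0,0,0,1],
    [0,0,0.12,0,0,0,1],
    [0,0,0.12,0,0,0,1],
    [0,0,0.12,0,0,0,1],
    [0,0,0.12,0,0,0,1],
    [0,0,0.12,0,0,0,1],
    [0,0,0.12,0,0,0,1]
  ]
}}

```text
t: 1.92
tool_pos: [0.625, -0.0784, 0.4129]
tool_rot: [-3.135, -0.199, 0.001]
contact_force: [0.3, 0.1, -0.2]
opening: 0.0855
```

>>> {"api": "jog_arm", "payload": {
  "deltas": [
    [0,0,0.12,0,0,0,0.6],
    [0,0,0.12,0,0,0,0.6],
    [0,0,0,0,0,0,0.6],
    [0,0,0,0,0,0,0.6]
  ]
}}

```text
t: 2.25
tool_pos: [0.625, -0.0789, 0.413]
tool_rot: [-3.137, 0.164, 0.001]
contact_force: [-0.8, 0.0, -0.0]
opening: 0.0515
```

```bash
cat >> h.py <<'E'
yaw=-.110; A=np.array([[np.cos(yaw),np.sin(yaw),0],[-np.sin(yaw),np.cos(yaw),0],[0,0,1]]); O=np.array([.5895,.0315,0])
def loc(p): return (np.asarray(p)@A.T-O)*1000      # press-local mm
def go(x,y,z):   # delta in tool axes, cm, from measured TCP to grasp point at local (mm)
    o=ctrl.get_obs(); m=R.from_rotvec(o['tool_rot']).as_matrix(); w=A.T@((np.array([x,y,z+3])/1000)+O)
    print('t',o['t'],'local',loc(o['tool_pos']).round(1),'F local',(A@o['contact_force']).round(1),'open',round(o['opening'],4),'axes(local)',(A@m).round(3).tolist())
    print('delta cm',((w-o['tool_pos'])@m*100).round(2))
E
python3 -c "
from h import *
go(86,-22,310);print(ctrl.get_obs()['q'])"
```

```text
t 2.25 local [ 40.4 -41.3 413. ] F local [-0.8 -0.1 -0. ] open 0.0515 axes(local) [[1.0, 0.005, -0.001], [0.005, -1.0, 0.0], [-0.001, -0.0, -1.0]]
delta cm [ 4.58 -1.9  10.  ]
[-2.43696349e-01  1.95801724e-02  1.38555099e+00  1.37955619e-04
  1.73700792e+00  1.43177087e+00]
```

>>> {"api": "jog_arm", "payload": {
  "deltas": [
    [0,0,0,1.53,-0.63,3.3,0.6],
    [0,0,0,1.53,-0.63,3.3,0.6],
    [0,0,0,1.52,-0.64,3.4,0.6],
    [0,0,0,0,0,0,0.6],
    [0,0,0,0,0,0,0.6]
  ]
}}

```text
t: 2.67
tool_pos: [0.6716, -0.0652, 0.3097]
tool_rot: [-3.136, 0.167, 0.011]
contact_force: [-0.3, 0.2, 0.3]
opening: 0.0515
```

Run:
```python
from h import *
im,d,o=snap("wrist","2"); P=cloud("wrist",d,o); hsv=cv2.cvtColor(im,cv2.COLOR_RGB2HSV)
m=((hsv[...,0]<6)|(hsv[...,0]>174))&(hsv[...,1]>150)&(P[...,2]>.2)&(P[...,2]<.3)
L=loc(P[m]); print(m.sum(),np.median(L,0),np.percentile(L,[3,97],axis=0).round(1))
go(86,-22,246)
```

```text
1532 [ 80.98346289 -22.87882362 252.0918214 ] [[ 51.7 -28.2 247.9]
 [104.5 -17.8 253.8]]
t 2.7167 local [ 86.  -23.  313.3] F local [-0.6  0.6  0.8] open 0.0513 axes(local) [[1.0, 0.003, -0.001], [0.003, -1.0, -0.0], [-0.001, 0.0, -1.0]]
delta cm [ 0.01 -0.1   6.43]
```

View pics/wrist2.png

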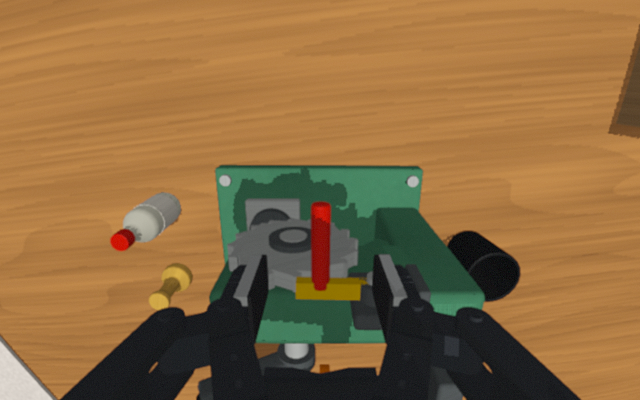

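The red bar (321,245) is centred between the fingers and clear of the wheel. I'll descend and close.

>>> {"api": "jog_arm", "payload": {
  "deltas": [
    [0,0,0,0,0,2.2,0.6],
    [0,0,0,0,0,2.2,0.6],
    [0,0,0,0,0,1.4,0.6],
    [0,0,0,0,0,0.6,0.6],
    [0,0,0,0,0,0,0.4],
    [0,0,0,0,0,0,0.2],
    [0,0,0,0,0,0,0.05],
    [0,0,0,0,0,0,0.05],
    [0,0,0,0,0,0,0.05],
    [0,0,0,0,0,0,0.05]
  ],
  "grip_force": 25
}}

```text
t: 3.55
tool_pos: [0.6735, -0.0657, 0.2516]
tool_rot: [-3.137, 0.171, -0.005]
contact_force: [0.5, 3.0, 4.7]
opening: 0.0106
```

Run:
```python
from h import *
go(86,-22,246)
a0=None; n=10
ang=np.linspace(-.03,1.97,11)
p=np.c_[-58+36*np.cos(ang),248+36*np.sin(ang)]
print(p.round(1)); print('tool dy,dz cm',(-np.diff(p,axis=0)/10).round(2).tolist())
```

```text
t 3.55 local [ 87.1 -22.9 251.6] F local [0.1 3.1 4.7] open 0.0106 axes(local) [[1.0, 0.001, 0.003], [0.001, -1.0, 0.001], [0.003, -0.001, -1.0]]
delta cm [-0.11 -0.09  0.26]
[[-22.  246.9]
 [-22.5 254.1]
 [-24.4 261. ]
 [-27.7 267.4]
 [-32.2 273.1]
 [-37.6 277.7]
 [-44.  281.1]
 [-50.8 283.3]
 [-58.  284. ]
 [-65.1 283.3]
 [-72.  281.2]]
tool dy,dz cm [[0.05, -0.72], [0.19, -0.69], [0.33, -0.64], [0.45, -0.56], [0.55, -0.46], [0.63, -0.35], [0.69, -0.21], [0.72, -0.07], [0.72, 0.07], [0.69, 0.21]]
```

>>> {"api": "jog_arm", "payload": {
  "deltas": [
    [0,0,0,0,0.02,-0.36,0.05],
    [0,0,0,0,0.03,-0.36,0.05],
    [0,0,0,0,0.08,-0.35,0.05],
    [0,0,0,0,0.11,-0.34,0.05],
    [0,0,0,0,0.15,-0.33,0.05],
    [0,0,0,0,0.18,-0.31,0.05],
    [0,0,0,0,0.21,-0.29,0.05],
    [0,0,0,0,0.24,-0.27,0.05],
    [0,0,0,0,0.27,-0.24,0.05],
    [0,0,0,0,0.28,-0.22,0.05]
  ]
}}

```text
t: 4.38
tool_pos: [0.6723, -0.0766, 0.2824]
tool_rot: [-3.127, 0.166, -0.007]
contact_force: [1.7, 16.2, 8.3]
opening: 0.011
```

```bash
python3 -c "
from h import *
go(86,-37.6,277.7)"
```

```text
t 4.3833 local [ 87.2 -33.9 282.4] F local [-0.1 16.3  8.3] open 0.011 axes(local) [[1.0, 0.004, 0.004], [0.004, -1.0, 0.011], [0.004, -0.011, -1.0]]
delta cm [-0.12  0.37  0.16]
```

Run:
```python
from h import *
for n in ("wrist","side"):
    im,d,o=snap(n,"3"); P=cloud(n,d,o); hsv=cv2.cvtColor(im,cv2.COLOR_RGB2HSV)
    for nm,m in (("red",((hsv[...,0]<6)|(hsv[...,0]>174))&(hsv[...,1]>150)),("yel",(hsv[...,0]>22)&(hsv[...,0]<32)&(hsv[...,1]>180))):
        m=m&(P[...,2]>.2)&(P[...,2]<.32); L=loc(P[m]); m2=(abs(L[:,0]-70)<45)&(abs(L[:,1]+40)<60); L=L[m2]
        if len(L)>5: print(n,nm,len(L),np.median(L,0).round(1),np.percentile(L,[3,97],axis=0).round(1).tolist())
print((A@o['wrist_torque']).round(2))
im=cv2.imread("pics/wrist3.png")[150:,150:500]; cv2.imwrite("pics/wrist3c.png",cv2.resize(im,None,fx=2,fy=2))
```

```text
wrist red 2594 [ 83.5 -33.7 278.5] [[53.0, -38.9, 273.0], [104.6, -28.5, 280.4]]
wrist yel 655 [ 48.2 -31.8 279.2] [[40.4, -43.4, 268.6], [52.4, -25.4, 286.9]]
side red 58 [ 64.3 -38.6 277.2] [[49.4, -42.0, 273.5], [78.0, -32.2, 280.1]]
[ 2.48  0.11 -0.05]
```

View pics/wrist3c.png

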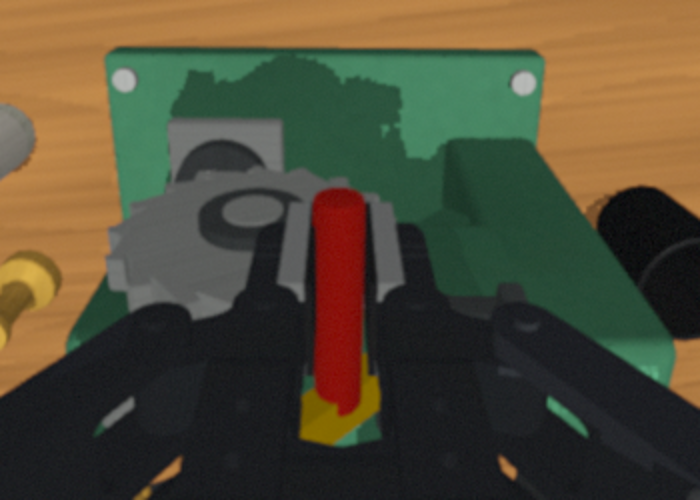

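The bar rode about 5 mm down in the pads, so the y command got ahead of the arc. I'll add height to unload it, then carry on.

>>> {"api": "jog_arm", "payload": {
  "deltas": [
    [0,0,0,0,0,-0.2,0.05],
    [0,0,0,0,0,-0.2,0.05],
    [0,0,0,0,0.16,-0.1,0.05],
    [0,0,0,0,0.16,-0.1,0.05],
    [0,0,0,0,0.16,-0.08,0.05],
    [0,0,0,0,0.16,-0.07,0.05],
    [0,0,0,0,0,0,0.05]
  ],
  "grip_force": 35
}}

```text
t: 5.07
tool_pos: [0.6714, -0.0849, 0.2905]
tool_rot: [-3.131, 0.168, -0.007]
contact_force: [0.7, 11.6, 7.3]
opening: 0.0107
```

```bash
cat >> h.py <<'E'
def bar():
    im,d,o=snap("wrist","b"); P=cloud("wrist",d,o); hsv=cv2.cvtColor(im,cv2.COLOR_RGB2HSV)
    m=((hsv[...,0]<6)|(hsv[...,0]>174))&(hsv[...,1]>150)&(P[...,2]>.2)&(P[...,2]<.32); L=loc(P[m]); L=L[(abs(L[:,0]-75)<35)&(abs(L[:,1]+40)<70)]
    y=np.median(L[:,1]); z=np.percentile(L[:,2],90)-6; print('bar y,z',y.round(1),z.round(1),'r',np.hypot(y+58,z-248).round(1),'lift',(np.arctan2(z-248,y+58)+.15).round(2),len(L))
E
python3 -c "
from h import *
bar();go(86,-45,281)"
```

```text
bar y,z -42.3 280.1 r 35.7 lift 1.27 2545
t 5.1167 local [ 87.1 -42.1 290.5] F local [ 0.7 10.   7.7] open 0.0104 axes(local) [[1.0, 0.003, 0.004], [0.003, -1.0, 0.006], [0.004, -0.006, -1.0]]
delta cm [-0.12  0.29  0.64]
```

>>> {"api": "jog_arm", "payload": {
  "deltas": [
    [0,0,0,0,0,0,0.05],
    [0,0,0,0,0.25,0,0.05],
    [0,0,0,0,0.25,0,0.05],
    [0,0,0,0,0.25,0,0.05],
    [0,0,0,0,0.25,0,0.05],
    [0,0,0,0,0.25,0,0.05],
    [0,0,0,0,0.25,0,0.05],
    [0,0,0,0,0,0,0.05]
  ],
  "grip_force": 20
}}

```text
t: 5.78
tool_pos: [0.6696, -0.1018, 0.2929]
tool_rot: [-3.135, 0.17, -0.009]
contact_force: [-2.7, 6.7, 12.7]
opening: 0.0105
```

```bash
python3 -c "
from h import *
bar();go(86,-60,284)"
```

```text
bar y,z -59.4 284.4 r 36.5 lift 1.76 2635
t 5.8333 local [ 87.3 -59.2 292.9] F local [-4.   6.2 14. ] open 0.0104 axes(local) [[1.0, 0.002, 0.006], [0.002, -1.0, 0.002], [0.006, -0.002, -1.0]]
delta cm [-0.13  0.09  0.59]
```

>>> {"api": "jog_arm", "payload": {
  "deltas": [
    [0,0,0,0,0.25,-0.1,0.05],
    [0,0,0,0,0.25,0,0.05],
    [0,0,0,0,0.25,0.05,0.05],
    [0,0,0,0,0.25,0.05,0.05],
    [0,0,0,0,0.2,0.05,0.05],
    [0,0,0,0,0,0,0.05],
    [0,0,0,0,0,0,0.05]
  ]
}}

```text
t: 6.42
tool_pos: [0.6681, -0.1143, 0.2887]
tool_rot: [-3.136, 0.171, -0.005]
contact_force: [1.8, 5.1, 5.8]
opening: 0.0104
```

```bash
python3 -c "
from h import *
bar();go(86,-71.4,281.4)"
```

```text
bar y,z -72.0 282.0 r 36.8 lift 2.11 2644
t 6.4667 local [ 87.1 -71.7 288.7] F local [1.5 4.5 4.9] open 0.0108 axes(local) [[1.0, 0.001, 0.003], [0.001, -1.0, 0.001], [0.003, -0.001, -1.0]]
delta cm [-0.11 -0.03  0.43]
```

Lift is 2.11, so the pawl is on its rest. I'll release, rise and check.

>>> {"api": "jog_arm", "payload": {
  "deltas": [
    [0,0,0,0,0,0,0.2],
    [0,0,0,0,0,0,0.4],
    [0,0,0,0,0,0,0.5],
    [0,0,0,0,0,0,0.5],
    [0,0,0,0,0,0,0.5],
    [0,0,0,0,0,-2,0.5],
    [0,0,0,0,0,-3,0.5],
    [0,0,0,0,0,-3,0.5],
    [0,0,0,0,0,0,0.5]
  ]
}}

```text
t: 7.22
tool_pos: [0.6689, -0.1156, 0.3753]
tool_rot: [3.134, -0.172, 0.018]
contact_force: [-0.1, -0.4, 2.1]
opening: 0.0427
```

```bash
python3 -c "
from h import *
bar();go(-114,73,340)"
```

```text
bar y,z -72.7 281.8 r 36.9 lift 2.13 1126
t 7.2667 local [ 87.6 -72.9 372.5] F local [-0. -1.  0.] open 0.0424 axes(local) [[1.0, 0.001, 0.008], [0.001, -1.0, -0.002], [0.008, 0.002, -1.0]]
delta cm [-20.17 -14.61   2.75]
```

>>> {"api": "jog_arm", "payload": {
  "deltas": [
    [0,0,0,-2.52,-1.82,0,0.5],
    [0,0,0,-2.52,-1.82,0,0.5],
    [0,0,0,-2.52,-1.83,0,0.5],
    [0,0,0,-2.52,-1.83,0,0.5],
    [0,0,0,-2.52,-1.83,0,0.5],
    [0,0,0,-2.52,-1.83,0.9,0.5],
    [0,0,0,-2.52,-1.83,0.9,0.5],
    [0,0,0,-2.52,-1.82,0.9,0.5],
    [0,0,0,0,0,0,0.5],
    [0,0,0,0,0,0,0.5]
  ]
}}

```text
t: 8.1
tool_pos: [0.4815, 0.053, 0.3382]
tool_rot: [3.137, -0.169, -0.003]
contact_force: [0.3, -0.2, 1.0]
opening: 0.0429
```

Run:
```python
from h import *
im,d,o=snap("wrist","4"); P=cloud("wrist",d,o); L=loc(P.reshape(-1,3)).reshape(P.shape)
m=(L[...,0]<-80)&(L[...,0]>-150)&(L[...,2]>200)&(L[...,2]<250)&(im.max(2)<80)&(abs(L[...,1]-73)<30)
print(m.sum(),np.median(L[m],0).round(1),np.percentile(L[m],[3,97],axis=0).round(1).tolist())
go(-114,73,231.5)
```

```text
1900 [-108.4   73.   239.9] [[-138.3, 65.0, 234.5], [-81.5, 81.1, 241.8]]
t 8.15 local [-115.8   73.5  339.1] F local [ 0.3 -0.2  0. ] open 0.0426 axes(local) [[1.0, 0.001, -0.001], [0.001, -1.0, -0.001], [-0.001, 0.001, -1.0]]
delta cm [ 0.18  0.04 10.46]
```

View pics/wrist4.png

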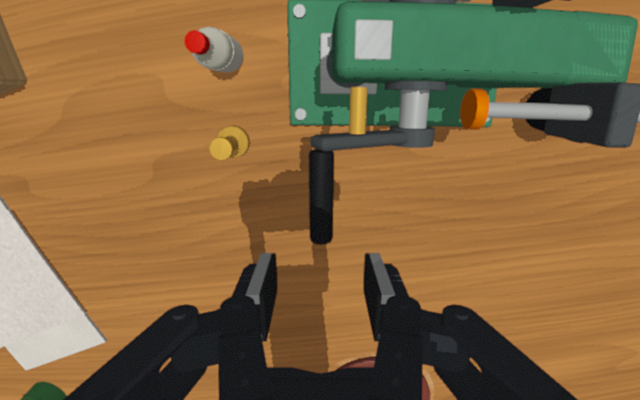

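The handle (320,195) is centred between the jaws. I'll descend and grip it.

>>> {"api": "jog_arm", "payload": {
  "deltas": [
    [0,0,0,0.2,0,3.5,0.5],
    [0,0,0,0,0,3.5,0.5],
    [0,0,0,0,0,2.2,0.5],
    [0,0,0,0,0,1.2,0.5],
    [0,0,0,0,0,0,0.3],
    [0,0,0,0,0,0,0.15],
    [0,0,0,0,0,0,0.12],
    [0,0,0,0,0,0,0.12],
    [0,0,0,0,0,0,0.12],
    [0,0,0,0,0,0,0.12]
  ],
  "grip_force": 30
}}

```text
t: 8.98
tool_pos: [0.4855, 0.0515, 0.2373]
tool_rot: [3.136, -0.172, 0.004]
contact_force: [0.5, -3.9, -1.6]
opening: 0.0167
```

Run:
```python
from h import *
go(-114,73,231.5)
Z=np.load("pics/wrist4.npz",allow_pickle=True); im,d,o=Z['im'],Z['d'],Z['o'].item(); L=loc(cloud("wrist",d,o).reshape(-1,3)).reshape(400,640,3); hsv=cv2.cvtColor(im,cv2.COLOR_RGB2HSV)
m=(hsv[...,0]>4)&(hsv[...,0]<16)&(hsv[...,1]>200)&(L[...,2]>220)&(abs(L[...,0]+42)<20); print('orange',m.sum(),np.percentile(L[m],[3,50,97],axis=0).round(1).tolist())
th=np.linspace(-1.05,0.3,28); p=np.c_[-85*np.sin(th),190+85*np.cos(th)]; 
print(np.c_[th,p][::3].round(2)); print((-np.diff(p,axis=0)/10).round(2).tolist())
```

```text
t 8.9833 local [-112.6   73.   237.3] F local [ 1.  -3.8 -1.6] open 0.0167 axes(local) [[1.0, 0.001, 0.003], [0.001, -1.0, -0.001], [0.003, 0.001, -1.0]]
delta cm [-0.14  0.    0.27]
orange 628 [[-54.6, -29.0, 233.3], [-43.8, -22.7, 245.9], [-31.5, -21.9, 253.3]]
[[-1.0500e+00  7.3730e+01  2.3229e+02]
 [-9.0000e-01  6.6580e+01  2.4284e+02]
 [-7.5000e-01  5.7940e+01  2.5219e+02]
 [-6.0000e-01  4.7990e+01  2.6015e+02]
 [-4.5000e-01  3.6970e+01  2.6654e+02]
 [-3.0000e-01  2.5120e+01  2.7120e+02]
 [-1.5000e-01  1.2700e+01  2.7405e+02]
 [ 0.0000e+00 -0.0000e+00  2.7500e+02]
 [ 1.5000e-01 -1.2700e+01  2.7405e+02]
 [ 3.0000e-01 -2.5120e+01  2.7120e+02]]
[[0.22, -0.36], [0.24, -0.35], [0.26, -0.34], [0.27, -0.33], [0.29, -0.31], [0.3, -0.3], [0.32, -0.28], [0.33, -0.27], [0.34, -0.25], [0.36, -0.23], [0.37, -0.21], [0.38, -0.19], [0.39, -0.18], [0.4, -0.16], [0.4, -0.14], [0.41, -0.12], [0.41, -0.09], [0.42, -0.07], [0.42, -0.05], [0.42, -0.03], [0.42, -0.01], [0.42, 0.01], [0.42, 0.03], [0.42, 0.05], [0.42, 0.07], [0.41, 0.09], [0.41, 0.12]]
```

>>> {"api": "jog_arm", "payload": {
  "deltas": [
    [0,0,0,0,0.22,-0.36,0.12],
    [0,0,0,0,0.24,-0.35,0.12],
    [0,0,0,0,0.26,-0.34,0.12],
    [0,0,0,0,0.27,-0.33,0.12],
    [0,0,0,0,0.29,-0.31,0.12],
    [0,0,0,0,0.3,-0.3,0.12],
    [0,0,0,0,0.32,-0.28,0.12],
    [0,0,0,0,0.33,-0.27,0.12],
    [0,0,0,0,0.34,-0.25,0.12]
  ]
}}

```text
t: 9.73
tool_pos: [0.4829, 0.0292, 0.2658]
tool_rot: [-3.129, 0.169, -0.006]
contact_force: [2.9, 9.9, -0.9]
opening: 0.0167
```

```bash
python3 -c "
from h import *
go(-114,47.99,260.15)"
```

```text
t 9.7333 local [-112.7   50.5  265.8] F local [ 1.8 10.2 -0.9] open 0.0167 axes(local) [[1.0, 0.002, 0.003], [0.002, -1.0, 0.008], [0.003, -0.008, -1.0]]
delta cm [-0.13  0.26  0.26]
```

>>> {"api": "jog_arm", "payload": {
  "deltas": [
    [0,0,0,0,0.36,-0.23,0.12],
    [0,0,0,0,0.37,-0.21,0.12],
    [0,0,0,0,0.38,-0.19,0.12],
    [0,0,0,0,0.39,-0.18,0.12],
    [0,0,0,0,0.4,-0.16,0.12],
    [0,0,0,0,0.4,-0.14,0.12],
    [0,0,0,0,0.41,-0.12,0.12],
    [0,0,0,0,0.41,-0.09,0.12],
    [0,0,0,0,0.42,-0.07,0.12],
    [0,0,0,0,0.42,-0.05,0.12],
    [0,0,0,0,0.42,-0.03,0.12],
    [0,0,0,0,0.42,-0.01,0.12]
  ]
}}

```text
t: 10.73
tool_pos: [0.4778, -0.0188, 0.2826]
tool_rot: [-3.13, 0.168, -0.008]
contact_force: [-1.3, 8.5, 7.0]
opening: 0.0165
```

```bash
python3 -c "
from h import *
go(-114,0,275)"
```

```text
t 10.7333 local [-112.6    2.3  282.6] F local [-2.2  8.3  7. ] open 0.0165 axes(local) [[1.0, 0.003, 0.005], [0.003, -1.0, 0.007], [0.005, -0.007, -1.0]]
delta cm [-0.15  0.23  0.46]
```

>>> {"api": "jog_arm", "payload": {
  "deltas": [
    [0,0,0,0,0.4,0.01,0.12],
    [0,0,0,0,0.4,0.03,0.12],
    [0,0,0,0,0.4,0.05,0.12],
    [0,0,0,0,0.3,0.07,0.12],
    [0,0,0,0,0.2,0.08,0.12],
    [0,0,0,0,0,0,0.12],
    [0,0,0,0,0,0,0.12]
  ]
}}

```text
t: 11.32
tool_pos: [0.4758, -0.0369, 0.2802]
tool_rot: [-3.134, 0.17, -0.007]
contact_force: [-1.8, 3.2, 6.6]
opening: 0.0171
```

>>> {"api": "jog_arm", "payload": {
  "deltas": [
    [0,0,0,0,0.15,0.04,0.12],
    [0,0,0,0,0.15,0.04,0.12],
    [0,0,0,0,0,0,0.12],
    [0,0,0,0,0,0,0.12]
  ]
}}

```text
t: 11.65
tool_pos: [0.4755, -0.0396, 0.2795]
tool_rot: [-3.133, 0.17, -0.007]
contact_force: [-1.6, 4.4, 8.1]
opening: 0.0167
```

```bash
python3 -c "
from h import *
go(-114,-24.7,271)"
```

```text
t 11.65 local [-112.5  -18.7  279.5] F local [-2.   4.2  8.1] open 0.0167 axes(local) [[1.0, 0.002, 0.004], [0.002, -1.0, 0.004], [0.004, -0.004, -1.0]]
delta cm [-0.15  0.6   0.55]
```

>>> {"api": "jog_arm", "payload": {
  "deltas": [
    [0,0,0,0,0.1,0.05,0.12],
    [0,0,0,0,0.1,0.05,0.12],
    [0,0,0,0,0.1,0.05,0.12],
    [0,0,0,0,0.1,0.05,0.12],
    [0,0,0,0,0,0,0.12]
  ]
}}

```text
t: 12.07
tool_pos: [0.4751, -0.0437, 0.2781]
tool_rot: [-3.133, 0.17, -0.008]
contact_force: [-3.9, 4.3, 9.6]
opening: 0.0169
```

>>> {"api": "jog_arm", "payload": {
  "deltas": [
    [0,0,0,0,0.1,0.03,0.12],
    [0,0,0,0,0.1,0.03,0.12],
    [0,0,0,0,0,0,0.12]
  ]
}}

```text
t: 12.32
tool_pos: [0.4749, -0.0456, 0.2774]
tool_rot: [-3.133, 0.17, -0.007]
contact_force: [-3.1, 4.5, 8.3]
opening: 0.0169
```

>>> {"api": "jog_arm", "payload": {
  "deltas": [
    [0,0,0,0,0.1,0.03,0.12],
    [0,0,0,0,0,0,0.12]
  ]
}}

```text
t: 12.48
tool_pos: [0.4749, -0.0458, 0.2773]
tool_rot: [-3.131, 0.169, -0.008]
contact_force: [-3.3, 7.6, 9.6]
opening: 0.0169
```

>>> {"api": "jog_arm", "payload": {
  "deltas": [
    [0,0,0,0,0.1,0.02,0.12],
    [0,0,0,0,0,0,0.12]
  ]
}}

```text
t: 12.65
tool_pos: [0.4748, -0.0459, 0.2773]
tool_rot: [-3.129, 0.168, -0.008]
contact_force: [-3.8, 11.9, 11.0]
opening: 0.0172
```

```bash
python3 -c "
from h import *
go(-114,-24.7,271)"
```

```text
t 12.65 local [-112.5  -25.   277.3] F local [-5.  11.4 11. ] open 0.0172 axes(local) [[1.0, 0.003, 0.005], [0.003, -1.0, 0.009], [0.005, -0.009, -1.0]]
delta cm [-0.15 -0.03  0.33]
```

>>> {"api": "jog_arm", "payload": {
  "deltas": [
    [0,0,0,0,0.04,0,0.12],
    [0,0,0,0,0,0,0.12],
    [0,0,0,0,0,0,0.12]
  ]
}}

```text
t: 12.9
tool_pos: [0.4748, -0.0459, 0.2773]
tool_rot: [-3.128, 0.167, -0.008]
contact_force: [-2.7, 13.2, 10.7]
opening: 0.0169
```

Run:
```python
from h import *
snap("side","5")
im=cv2.imread("pics/side5.png")[120:280,250:450]; cv2.imwrite("pics/side5c.png",cv2.resize(im,None,fx=4,fy=3.7))
go(-114,-24.7,271)
```

```text
t 12.95 local [-112.5  -25.   277.3] F local [-4.3 11.4 10.5] open 0.0165 axes(local) [[1.0, 0.003, 0.005], [0.003, -1.0, 0.009], [0.005, -0.009, -1.0]]
delta cm [-0.15 -0.03  0.33]
```

View pics/side5c.png

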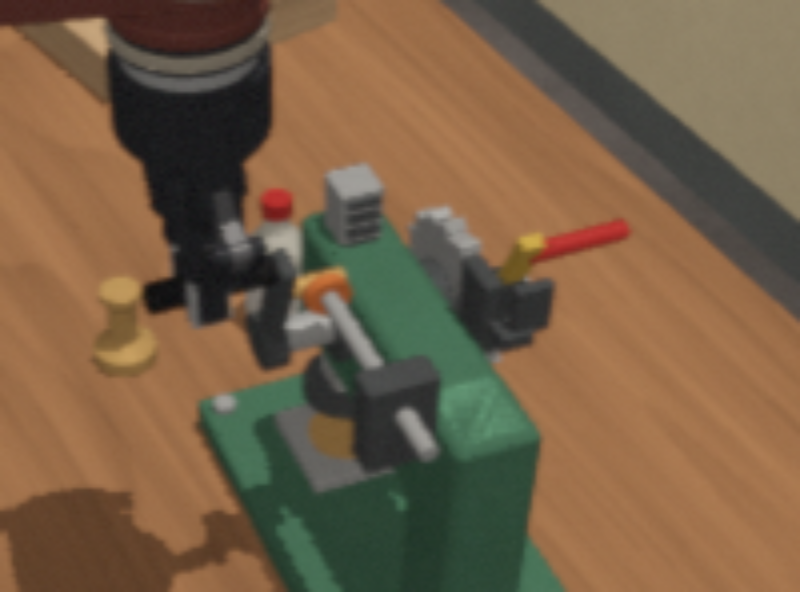

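The side view shows the brass pin on the orange head (crop 325,290), the ram raised (355,205) and the pawl laid back (520,260). I'll release the handle.

>>> {"api": "jog_arm", "payload": {
  "deltas": [
    [0,0,0,0,0,0,0.3],
    [0,0,0,0,0,0,0.5],
    [0,0,0,0,0,0,0.5],
    [0,0,0,0,0,0,0.5],
    [0,0,0,0,0,-1.5,0.5],
    [0,0,0,0,0,-3,0.5],
    [0,0,0,0,0,-3,0.5],
    [0,0,0,0,0,-2,0.5],
    [0,0,0,0,0,0,0.5]
  ]
}}

```text
t: 13.7
tool_pos: [0.475, -0.05, 0.3732]
tool_rot: [3.135, -0.172, 0.013]
contact_force: [-0.1, 0.2, 0.4]
opening: 0.0428
```

Run:
```python
from h import *
go(86,-72.5,345)
im,d,o=snap("wrist","6"); P=cloud("wrist",d,o); L=loc(P.reshape(-1,3)).reshape(P.shape); hsv=cv2.cvtColor(im,cv2.COLOR_RGB2HSV)
m=(L[...,0]<-80)&(L[...,0]>-150)&(L[...,2]>250)&(L[...,2]<290)&(im.max(2)<80)&(abs(L[...,1]+25)<30)
print('handle',m.sum(),np.percentile(L[m],[3,50,97],axis=0).round(1).tolist())
for nm,a,b,c in(("orange",4,16,200),("pin",14,24,120)):
    m=(hsv[...,0]>a)&(hsv[...,0]<b)&(hsv[...,1]>c)&(L[...,2]>220)&(L[...,2]<270)&(L[...,0]<-22)&(L[...,0]>-65)&(abs(L[...,1]+15)<30); print(nm,m.sum(),np.percentile(L[m],[3,50,97],axis=0).round(1).tolist() if m.sum() else '')
```

```text
t 13.7 local [-111.8  -29.1  373.2] F local [-0.1  0.2  0.4] open 0.0428 axes(local) [[1.0, 0.0, 0.009], [0.0, -1.0, -0.001], [0.009, 0.001, -1.0]]
delta cm [19.76  4.35  2.69]
handle 1862 [[-138.3, -33.0, 274.8], [-108.3, -25.2, 279.4], [-81.7, -17.2, 281.3]]
orange 83 [[-55.3, -29.6, 245.4], [-51.5, -26.6, 249.2], [-31.0, -23.3, 253.0]]
pin 1019 [[-61.5, -29.6, 245.2], [-44.5, -19.8, 248.7], [-31.0, -11.8, 255.3]]
```

The handle stayed at y = -25 and the pin is at the face. Next is the pawl.

>>> {"api": "jog_arm", "payload": {
  "deltas": [
    [0,0,0,3.3,0.73,0,0.5],
    [0,0,0,3.3,0.73,0,0.5],
    [0,0,0,3.3,0.73,0,0.5],
    [0,0,0,3.3,0.73,0,0.5],
    [0,0,0,3.3,0.73,0.8,0.5],
    [0,0,0,3.2,0.7,1.9,0.5],
    [0,0,0,0,0,0,0.5],
    [0,0,0,0,0,0,0.5]
  ]
}}

```text
t: 14.42
tool_pos: [0.6643, -0.1145, 0.3339]
tool_rot: [-3.135, 0.172, 0.016]
contact_force: [-0.9, 0.9, 0.5]
opening: 0.0429
```

```bash
python3 -c "
from h import *
bar();go(86,-72.5,284)"
```

```text
bar y,z -72.5 281.8 r 36.8 lift 2.13 1638
t 14.4667 local [ 83.1 -72.1 337. ] F local [ 0.5 -0.1  0.3] open 0.0429 axes(local) [[1.0, 0.0, -0.006], [0.0, -1.0, 0.001], [-0.006, -0.001, -1.0]]
delta cm [0.32 0.05 5.  ]
```

>>> {"api": "jog_arm", "payload": {
  "deltas": [
    [0,0,0,0.3,0,2,0.5],
    [0,0,0,0,0.05,2,0.5],
    [0,0,0,0,0,1,0.5],
    [0,0,0,0,0,0,0.3],
    [0,0,0,0,0,0,0.15],
    [0,0,0,0,0,0,0.05],
    [0,0,0,0,0,0,0.05],
    [0,0,0,0,0,0,0.05],
    [0,0,0,0,0,0,0.05]
  ],
  "grip_force": 25
}}

```text
t: 15.22
tool_pos: [0.6676, -0.1146, 0.2921]
tool_rot: [-3.137, 0.171, -0.001]
contact_force: [-3.9, 1.6, 3.1]
opening: 0.0109
```

>>> {"api": "jog_arm", "payload": {
  "deltas": [
    [0,0,0,0,-0.35,-0.12,0.05],
    [0,0,0,0,-0.35,-0.09,0.05],
    [0,0,0,0,-0.36,-0.05,0.05],
    [0,0,0,0,-0.36,-0.02,0.05],
    [0,0,0,0,-0.36,0.02,0.05],
    [0,0,0,0,-0.36,0.05,0.05],
    [0,0,0,0,-0.35,0.09,0.05],
    [0,0,0,0,-0.34,0.12,0.05]
  ]
}}

```text
t: 15.88
tool_pos: [0.6715, -0.0884, 0.2927]
tool_rot: [3.133, -0.173, 0.006]
contact_force: [-2.7, -2.5, 2.7]
opening: 0.011
```

```bash
python3 -c "
from h import *
bar();go(86,-44,281)"
```

```text
bar y,z -45.9 281.9 r 36.0 lift 1.38 2535
t 15.9333 local [ 87.6 -44.6 292.1] F local [ 0.8 -1.2  3.9] open 0.0104 axes(local) [[1.0, 0.0, 0.004], [0.0, -1.0, -0.002], [0.004, 0.002, -1.0]]
delta cm [-0.16 -0.06  0.81]
```

>>> {"api": "jog_arm", "payload": {
  "deltas": [
    [0,0,0,0,-0.33,0.15,0.05],
    [0,0,0,0,-0.31,0.18,0.05],
    [0,0,0,0,-0.29,0.21,0.05],
    [0,0,0,0,-0.27,0.24,0.05],
    [0,0,0,0,-0.24,0.26,0.05],
    [0,0,0,0,-0.22,0.29,0.05],
    [0,0,0,0,-0.19,0.3,0.05],
    [0,0,0,0,-0.16,0.33,0.05],
    [0,0,0,0,0,0,0.05]
  ]
}}

```text
t: 16.68
tool_pos: [0.6732, -0.0671, 0.2696]
tool_rot: [3.136, -0.171, 0.001]
contact_force: [1.9, -5.8, 0.5]
opening: 0.0108
```

```bash
python3 -c "
from h import *
bar();go(86,-24.8,262)"
```

```text
bar y,z -24.5 259.1 r 35.3 lift 0.47 2591
t 16.7333 local [ 87.  -24.3 269.8] F local [ 2.9 -6.  -0.3] open 0.0109 axes(local) [[1.0, 0.001, 0.001], [0.001, -1.0, -0.001], [0.001, 0.001, -1.0]]
delta cm [-0.1   0.05  0.48]
```

Lift is about 0.47. I'll lower the bar gently in small steps until it lies on the teeth.

>>> {"api": "jog_arm", "payload": {
  "deltas": [
    [0,0,0,0,-0.03,0.2,0.05],
    [0,0,0,0,-0.02,0.2,0.05],
    [0,0,0,0,-0.02,0.2,0.05],
    [0,0,0,0,0,0.15,0.05],
    [0,0,0,0,0,0,0.05]
  ]
}}

```text
t: 17.15
tool_pos: [0.6733, -0.0658, 0.2628]
tool_rot: [-3.136, 0.171, -0.001]
contact_force: [3.8, -3.3, 2.1]
opening: 0.0105
```

```bash
python3 -c "
from h import *
bar();go(86,-22.3,248)"
```

```text
bar y,z -23.3 253.4 r 35.1 lift 0.3 2630
t 17.2 local [ 87.  -23.1 262.9] F local [ 4.3 -3.6  1.3] open 0.0107 axes(local) [[1.0, 0.001, 0.001], [0.001, -1.0, 0.001], [0.001, -0.001, -1.0]]
delta cm [-0.1  -0.07  1.19]
```

>>> {"api": "jog_arm", "payload": {
  "deltas": [
    [0,0,0,0,0,0.15,0.05],
    [0,0,0,0,0,0.15,0.05],
    [0,0,0,0,0,0.1,0.05],
    [0,0,0,0,0,0,0.05]
  ]
}}

```text
t: 17.53
tool_pos: [0.6733, -0.0656, 0.2592]
tool_rot: [-3.136, 0.171, -0.001]
contact_force: [4.7, -1.9, 2.0]
opening: 0.0107
```

```bash
python3 -c "
from h import *
bar();go(86,-22.3,248)"
```

```text
bar y,z -23.1 250.2 r 35.0 lift 0.21 2664
t 17.5833 local [ 86.9 -22.8 259.2] F local [ 4.5 -0.7  1.2] open 0.0108 axes(local) [[1.0, 0.001, 0.001], [0.001, -1.0, 0.001], [0.001, -0.001, -1.0]]
delta cm [-0.1  -0.05  0.82]
```

Lift is 0.21, just above the teeth. I'll let go and rise.

>>> {"api": "jog_arm", "payload": {
  "deltas": [
    [0,0,0,0,0,0.1,0.05],
    [0,0,0,0,0,0,0.2],
    [0,0,0,0,0,0,0.4],
    [0,0,0,0,0,0,0.5],
    [0,0,0,0,0,0,0.5],
    [0,0,0,0,0,0,0.5],
    [0,0,0,0,0,-2,0.5],
    [0,0,0,0,0,-3,0.5],
    [0,0,0,0,0,-3,0.5],
    [0,0,0,-2,0,-3,0.5],
    [0,0,0,0,0,0,0.5],
    [0,0,0,0,0,0,0.5]
  ]
}}

```text
t: 18.58
tool_pos: [0.6534, -0.064, 0.3721]
tool_rot: [3.136, -0.171, 0.009]
contact_force: [-0.6, 0.4, 0.4]
opening: 0.0426
```

Run:
```python
from h import *
bar();go(0,0,0)
a=cv2.imread("pics/wristb.png")
snap("side","7"); b=cv2.imread("pics/side7.png")[120:280,250:450]
cv2.imwrite("pics/fin.png",np.hstack([cv2.resize(a[150:400,180:500],(400,312)),cv2.resize(b,(390,312))]))
z=np.load("pics/side7.npz",allow_pickle=True); L=loc(cloud("side",z['d']).reshape(-1,3)); im=z['im'].reshape(-1,3)
m=(L[:,0]<-80)&(L[:,0]>-150)&(L[:,2]>255)&(L[:,2]<290)&(im.max(1)<70)&(abs(L[:,1]+25)<25); print('handle side',m.sum(),np.median(L[m],0).round(1))
```

```text
bar y,z -23.0 246.5 r 35.0 lift 0.11 970
t 18.6333 local [ 66.6 -23.4 369.2] F local [-0.2 -1.1 -0.9] open 0.0431 axes(local) [[1.0, 0.001, 0.002], [0.001, -1.0, -0.0], [0.002, 0.0, -1.0]]
delta cm [-6.72 -2.34 36.61]
handle side 243 [-111.9  -31.8  276.7]
```

View pics/fin.png

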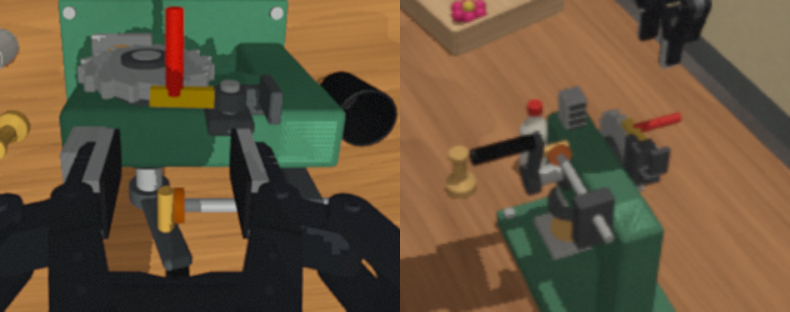

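The left view shows the pin flush on the orange head (178,207) and the pawl on the teeth (182,97). The bystanders are upright and the gripper is clear. I'll hand the job in.

```bash
python3 -c "
from h import *
print(ctrl.finish_job())"
```

```text
the job is handed in; nothing more can be done
None
```

The job is done and handed in at about 18.6 s of the 72 s allowed. I don't have a verdict, because `finish_job` reports none.

- **Pawl lifted:** I lifted the pawl by its red bar and laid it back on its rest. It measured a lift of 2.13 after release.
- **Crank turned back:** I turned the crank backward until the brass pin met the orange screw. The steep rise in force came at about +0.3 rad. I stopped at roughly 14 N along the handle's path, below the 22 N that counts as forcing.
- **Crank at rest:** After I let go, the handle stayed at local y = -25 mm, the same as under load.
- **Pawl lowered:** I brought the pawl back down and let go just above the teeth.

**Last checks:**
- The pawl's measured lift is 0.11, so it is lying on the teeth.
- The pin is flush on the orange head in the final picture.
- The ram is up, the bystanders are upright and the gripper is clear with no contact force.

**What didn't go smoothly:**
- On the first lift the red bar slid 5 to 8 mm along the pads, with up to about 18 N on the tool. I raised the tool and lowered the grip force to correct it.
- The last side-camera reading put the handle at y = -32 mm, against -25 mm from the wrist camera. I took this as the side camera seeing the handle's near surface.

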